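# Balance the fish beam on its stand

## Robot

A 6-joint arm with a two-finger parallel gripper is mounted at the origin on the work surface. World frame = base frame: x ahead of the robot, y to its left, z up, the work surface at z = 0. Lengths are in m, angles in rad, forces in N, time in s.
With the tool pointing down it reaches from about 0.325 to 0.875 m from the base axis. Payload 4.4 kg.
Tool frame: the origin (TCP) lies midway between the tips of the shut fingers; the grasp point (between the pads) lies 19 mm behind it; z points along the fingers, y is the line along which they close (so a half turn about z gives the same grasp; the last joint's range is limited). The gripper opens to 85 mm and grips with 20 to 120 N. Pads are 22 mm wide; open, the fingers measure 114 mm over their backs; the gripper's body (76 mm by 85 mm) begins 54 mm behind the grasp point. The pads swing forward as they close: fully open they stand 13 mm farther back than shut.
Start: joints at [-1.444, 0.207, 1.542, -0, 1.393, -0.15], TCP at [0.157, -0.553, 0.231] pointing down, gripper open.
Joint ranges: [-2.73, 2.73], [-0.86, 2.22], [0.23, 2.46], [-1.11, 4.25], [0.08, 2.63], [-2.82, 2.82]. Speed limits (rad/s): [2.79, 2.79, 3.14, 3.14, 3.14, 3.14].

## Interface

Orientations are given as a unit quaternion [x, y, z, w].
In Python, from station import ctrl gives the robot as it stands.
- The arm moves only by the tool arm_command, never from a script. Its argument "plan" is a list of rows, each a list of 7 numbers: the shift along the tool's x, y, z as a fraction of full scale, then the turn, a rotation vector about the tool's x, y, z as a fraction of full scale, then the opening, from 0 (shut) to 1 (fully open). In form: [[dx, dy, dz, rx, ry, rz, claw], ...]. A call has 1 to 10 rows; each row shifts and turns the commanded pose from where the row before left it, along the tool's axes as they then stand; what a row does not reach is not made up. Full scale, the value 1, is 0.1 m for a shift and 360 degrees for a turn. A row lasts 1/10 s, in which the tool goes at most 50 mm and 8.59 degrees, less where a joint would pass 70% of its speed; a pose out of reach is approached as far as the arm can. A call with a number of a shift or a turn outside -1 to 1 is refused whole. A call with a gripper value outside its range is refused whole. The fingers move at their own pace and stop on an object; "newtons" is the grip in N (left out, the last holds). Time passes only in rows, so rows that do not move let the fingers close. It gives the time, the measured TCP pose, the force, the opening and the grip force at its end, in the units of the state.
- ctrl.get_obs(): the state, without advancing time (a new reading comes with each control period).
- ctrl.get_image(name): name is "scene" or "side" or "wrist"; returns (picture, depth): 400x640x3 uint8, red, green, blue; 400x640 float32, m along the optical axis (not along the pixel's ray), 0 where there is no reading.
- ctrl.calibration(name): a dict with "fx", "fy", "cx", "cy" (pixels), "extrinsics" (4x4, takes a point from world to camera coordinates); the wrist camera has in their place "T_tool_cam" (4x4, takes a point from camera to tool coordinates, whose origin is the TCP and whose axes are the flange's). Camera axes: x right, y down, z forward; pixel columns grow to the right and rows downward; lengths in m; the calibration is good to about 2 mm. The wrist camera is an equidistant fisheye: a pixel r from the principal point sees the ray r / f radians off the axis. A picture is of the moment at which its call begins: read the wrist's pose just before it. calibration takes no time and is no camera call.
- ctrl.finish_job(): hands the job in; it is judged then, once.
The state is a dict: "time": time; "qpos": joint angles; "dq": joint speeds; "joint_efforts": joint torques, N m; "position": TCP position; "orientation": TCP orientation; "force": force on the tool from outside, world axes, zero at the start; "moment": the same for the moment, N m; "width": finger opening in m; "grasp_force": force on a finger pad.
Only numpy, scipy, OpenCV 4.12 (cv2) and the standard library are available. Lean on these libraries where they do the work, as an engineer would, in place of code of your own. Each camera call takes 0.05 s, during which the arm holds its last target. There are 200 camera calls.

## Task

The fish beam has been taken off its stand for dusting. Feel out where the beam balances by lifting it a little at trial points, never letting it tip steeply. Then carry it held right at its balance point and lower it gently between the side plates of the brass stand so that it rests there level by itself, with both fish in the air. Leave the stand and the other things on the table where they are.

Things in the scene. Friction and masses are not known exactly. Their poses are not given: they have to be found in the camera images.
- beam: beam lying on the table crosswise to the robot: wooden bar 260 long x 16 wide x 36 mm tall, flat underneath, a bronze fish fixed on each end face: the larger (90 long, 38 thick) at its +x end, to the robot's left, the smaller (60 long, 28 thick) at -x. One rigid piece, about 0.5 kg. Origin: middle of the bar's underside; x along the bar, z up
- beam_top (a point): middle of the beam's top face, 36 mm above its underside, axes as the beam's. The bar's core is weighted out of sight: the balance point lies anywhere from about 50 mm towards the small fish (-x) to 75 mm towards the large fish (+x) of here, and differs each time
- stand: brass stand fixed to the table, 134 mm tall: round foot 90 mm wide, slim stem, on top a bearing block between two upright side plates. Origin: centre of the foot's underside; a seated beam lies along the stand's y axis, either fish to either side; the side plates are at -x and +x
- saddle (a point): centre of the flat top of the stand's bearing block, 120 mm above the table, where the beam's underside rests; axes as the stand's. The block is only 16 mm long (y): the balance point must come within 7 mm of here or the beam tips off. Side plates: 22 mm apart, 44 mm long, 8 mm above the block, flared lips to 14 mm above it; a seated bar's upper 22 mm stays free
- small_vase: bystander: small blue ceramic vase, 68 mm wide, 140 mm tall, standing loose on the table; leave it alone. Origin: centre of its underside
- bowl: bystander: white bowl, 110 mm wide, 40 mm tall, standing loose on the table; leave it alone. Origin: centre of its underside
- candle_jar: bystander: amber glass candle jar, 68 mm wide, 75 mm tall, standing loose on the table; leave it alone. Origin: centre of its underside
- mug: bystander: white mug, 80 mm wide, 90 mm tall, standing loose on the table; leave it alone. Origin: centre of its underside
- remote: bystander: black remote control, 45 x 160 x 18 mm, standing loose on the table; leave it alone. Origin: centre of its underside
- coaster: bystander: cork coaster, 90 mm wide, 6 mm thick, standing loose on the table; leave it alone. Origin: centre of its underside
- fish_holder: bystander: lone bronze fish figure, 48 mm wide, 135 mm long, 60 mm tall, standing loose on the table; leave it alone. Origin: centre of its underside
Not all that is in view belongs to the job. What is shaped like the stand but purple or red is not meant.

How it is judged:
On the way, in this order (a step that is already met when the one before it is completed fails the run):
1. the beam has been lifted clear of the table and hangs level (height (world z) of beam above 0.03 m and angle between beam's own z axis and vertical below 0.15 rad), for 0.3 s.
2. the beam, held by the fingers at its balance point (within 15 mm, seen from above, of the block's centre), is lowered onto the stand (contact force between the fingers and beam above 1 N and contact force between beam and stand above 0.5 N and horizontal distance between the grasp point and saddle below 0.015 m and z of beam in the frame of saddle between -0.006 and 0.006 m), for 0.1 s.
At the end, for the whole second after the job is handed in: The beam rests by itself on the stand's bearing block between the side plates: underside within 5 mm of the block's top, level within 0.06 rad, along the slot within 0.2 rad, bar's middle within 16 mm of the slot's centre plane, at rest (z of beam in the frame of saddle between -0.005 and 0.005 m and x of beam in the frame of saddle between -0.016 and 0.016 m and angle between the x axis of beam and the y axis of stand, either way round below 0.2 rad and angle between beam's own z axis and vertical below 0.06 rad and contact force between beam and stand above 2 N and linear speed of beam below 0.02 m/s and angular speed of beam below 0.1 rad/s); the robot touches nothing.
It fails at once if the beam tips by more than 0.25 rad (angle between beam's own z axis and vertical above 0.25 rad).
It fails at once if the beam strikes or is pressed on the stand with more than 100 N (dropped, or set down faster than about 5 cm/s) (contact force between beam and stand above 100 N).
It fails at once if another thing on the table is moved by more than 30 mm (distance of any of small_vase, bowl, candle_jar, mug, remote, coaster, fish_holder from where it was at the start of the episode above 0.03 m).
It also fails if it takes over 72 s, if anything falls off the work surface, if the arm or the gripper's body presses on something with over 40 N, if the wrist force passes 120 N, or if a joint passes its speed limit or range.

## Working session

There is one attempt and no reset: what is moved stays moved. The work goes in short steps, Python scripts to look and compute and a tool call to move; the robot and the scene stay as the last step left them, time stands still between calls to the robot, and variables do not carry over. Pictures are saved under pics/ and viewed, at most 10 in all, crops included, and the job is handed in when it is done.

Besides the shell and the picture viewer there is one more tool, called after ">>>" as name(argument=value, ...), one argument or row to a line, values as JSON. arm_command: Moves the arm, as the interface text tells. Its arguments: {"type":"object","properties":{"plan":{"type":"array"},"newtons":{"type":"number"}},"required":["plan"]}

```bash
ls; mkdir -p pics
cat > h.py <<'E'
import numpy as np,cv2
from station import ctrl
def grab(n,tag):
    o=ctrl.get_obs(); im,d=ctrl.get_image(n); cv2.imwrite(f'pics/{tag}.png',im[:,:,::-1]); np.savez(f'pics/{tag}.npz',im=im,d=d)
    return im,d,o
def world(n,d):
    c=ctrl.calibration(n);E=np.linalg.inv(np.array(c['extrinsics']))
    v,u=np.mgrid[:400,:640]
    P=np.stack([(u-c['cx'])/c['fx']*d,(v-c['cy'])/c['fy']*d,d],-1)
    return P@E[:3,:3].T+E[:3,3]
E
python3 - <<'E'
from h import *
ims=[grab(n,n+'0')[0] for n in('scene','side')]
for n in('scene','side'):
    c=ctrl.calibration(n);E=np.linalg.inv(np.array(c['extrinsics']));print(n,c['fx'],c['cx'],c['cy'],E.round(3).tolist())
print(np.array(ctrl.calibration('wrist')['T_tool_cam']).round(4).tolist(),ctrl.get_obs())
E
```

```text
pics
scene 456.96891659266504 319.83650449726207 206.4762612837354 [[0.58, 0.635, -0.511, 1.345], [0.815, -0.451, 0.365, -0.498], [0.001, -0.627, -0.779, 1.228], [0.0, 0.0, 0.0, 1.0]]
side 380.35825124982864 319.4967638651135 199.86639707757084 [[0.956, -0.175, 0.236, 0.374], [-0.294, -0.575, 0.764, -0.755], [0.003, -0.799, -0.601, 0.695], [0.0, 0.0, 0.0, 1.0]]
[[0.0015, -0.9625, -0.2712, 0.0688], [1.0, 0.0017, -0.0004, 0.0008], [0.0008, -0.2712, 0.9625, -0.1435], [0.0, 0.0, 0.0, 1.0]] {'time': 0.1, 'qpos': array([-1.44448030e+00,  2.07354209e-01,  1.54282238e+00,  1.36736096e-05,
        1.39350662e+00, -1.50505031e-01]), 'dq': array([-0.00145885, -0.00142644, -0.00342147, -0.00122351,  0.00029843,
        0.00173211]), 'joint_efforts': array([-5.87579107e-04, -3.84095371e+01, -2.92548394e+01, -1.13642816e-04,
        4.95874876e-03,  2.39062052e-05]), 'position': array([ 0.15704977, -0.55242136,  0.2302255 ]), 'orientation': array([ 9.90436171e-01,  1.37967745e-01,  1.93696851e-05, -1.04511973e-03]), 'force': array([-0.22874777,  0.55340615, -0.23298848]), 'moment': array([ 0.01955741,  0.05235074, -0.02969808]), 'grasp_force': 0.0, 'width': 0.08574149955711236}
```

View pics/scene0.png

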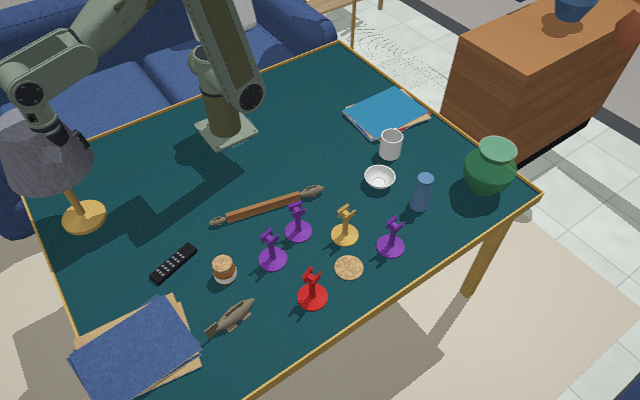

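View pics/side0.png

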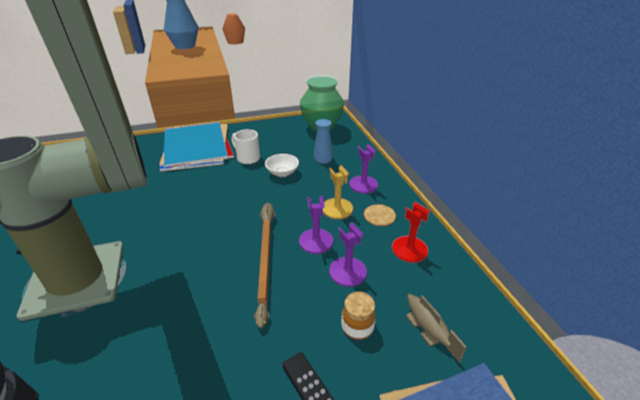

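The scene view shows the beam's bar at about (262,207), its large fish at (313,191) and its small fish at (218,222). The brass stand is at (345,225).

**Could be mistaken for the stand:** purple at (298,222), (272,250) and (391,237), and red at (312,290). I choose the yellow one at (345,225).

**Could be mistaken for the beam:** the lone fish at (235,317). I choose the bar at (262,207).

Run:
```python
from h import *
import warnings
boxes={'scene':((205,180,330,232),(325,198,365,250)),'side':((250,195,280,330),(318,160,358,222))}
for n in('scene','side'):
    z=np.load(f'pics/{n}0.npz');im,d=z['im'],z['d'];W=world(n,d);hsv=cv2.cvtColor(im,cv2.COLOR_RGB2HSV)
    def m(b,cond):
        k=np.zeros(d.shape,bool);k[b[1]:b[3],b[0]:b[2]]=1;return k&cond&(d>0)
    table=(hsv[...,0]>75)
    b,s=boxes[n]
    bar=m(b,(hsv[...,0]<20)&(hsv[...,1]>120)&~table)
    P=W[bar];print(n,'bar n',len(P),'z pct',np.percentile(P[:,2],[5,50,90,97]).round(3))
    T=P[(P[:,2]>0.031)&(P[:,2]<.043)]
    (c,(w,h),a)=cv2.minAreaRect((T[:,:2]*1000).astype(np.float32));print(' top rect',c,w,h,a)
    vx,vy,x0,y0=cv2.fitLine((T[:,:2]*1000).astype(np.float32),cv2.DIST_HUBER,0,.01,.01).ravel();print(' line',np.degrees(np.arctan2(vy,vx)),x0,y0,len(T))
    t=(T[:,:2]*1000-[x0,y0])@[vx,vy];q=[t.min(),t.max()];print(' ends',[(x0+vx*k,y0+vy*k) for k in q],q[1]-q[0])
    al=m(b,~table);P=W[al];P=P[P[:,2]>.012];t=(P[:,:2]*1000-[x0,y0])@[vx,vy];print(' whole',t.min(),t.max())
    st=m(s,(hsv[...,0]>15)&(hsv[...,0]<32)&(hsv[...,1]>110));P=W[st]
    F=P[P[:,2]<.015];print(' foot',cv2.minEnclosingCircle((F[:,:2]*1000).astype(np.float32)),len(F))
    U=P[P[:,2]>.117]
    print(' top n',len(U),'z',np.percentile(U[:,2],[0,50,100]).round(4))
    for p in U[np.lexsort((U[:,1],))][::max(1,len(U)//25)]: print('  ',(p*1000).round(0).tolist())
for n,bx in(('scene',(322,195,368,250)),('side',(315,155,361,225))):
    im=cv2.imread(f'pics/{n}0.png')[bx[1]:bx[3],bx[0]:bx[2]];cv2.imwrite(f'pics/c_{n}.png',cv2.resize(im,None,fx=8,fy=8,interpolation=2))
a=cv2.imread('pics/c_scene.png');b=cv2.imread('pics/c_side.png');h=min(len(a),len(b))
cv2.imwrite('pics/c.png',np.hstack([a[:h],b[:h]]))
```

```text
scene bar n 730 z pct [0.004 0.028 0.037 0.04 ]
 top rect (441.0360412597656, -88.82575988769531) 256.879150390625 21.746109008789062 76.2855224609375
 line 76.65528 441.82462 -91.610435 316
 ends [(np.float64(412.74994971614876), np.float64(-214.17761701414292)), (np.float64(472.0459865121776), np.float64(35.790797594251345))] 256.905099881531
 whole -185.40414745558965 221.26405132333082
 foot ((665.8092651367188, 96.07763671875), 77.14956665039062) 416
 top n 112 z [0.1171 0.1262 0.1388]
   [676.0, 48.0, 117.0]
   [703.0, 50.0, 134.0]
   [670.0, 52.0, 133.0]
   [701.0, 56.0, 122.0]
   [674.0, 58.0, 122.0]
   [670.0, 60.0, 137.0]
   [684.0, 61.0, 121.0]
   [677.0, 63.0, 117.0]
   [681.0, 64.0, 120.0]
   [679.0, 65.0, 123.0]
   [698.0, 66.0, 122.0]
   [666.0, 67.0, 133.0]
   [695.0, 68.0, 127.0]
   [669.0, 69.0, 125.0]
   [668.0, 70.0, 132.0]
   [672.0, 71.0, 126.0]
   [674.0, 73.0, 127.0]
   [678.0, 74.0, 121.0]
   [702.0, 74.0, 134.0]
   [690.0, 76.0, 121.0]
   [673.0, 78.0, 127.0]
   [698.0, 78.0, 117.0]
   [665.0, 80.0, 127.0]
   [701.0, 82.0, 138.0]
   [669.0, 84.0, 128.0]
   [
[... 612 characters left out ...]
9.0]
   [673.0, 51.0, 131.0]
   [702.0, 52.0, 131.0]
   [699.0, 53.0, 127.0]
   [700.0, 55.0, 123.0]
   [700.0, 56.0, 135.0]
   [696.0, 57.0, 119.0]
   [696.0, 60.0, 127.0]
   [697.0, 61.0, 120.0]
   [692.0, 64.0, 122.0]
   [698.0, 65.0, 130.0]
   [687.0, 67.0, 118.0]
   [688.0, 68.0, 121.0]
   [670.0, 68.0, 124.0]
   [702.0, 69.0, 133.0]
   [700.0, 71.0, 129.0]
   [680.0, 72.0, 119.0]
   [692.0, 73.0, 120.0]
   [695.0, 74.0, 128.0]
   [681.0, 75.0, 120.0]
   [682.0, 77.0, 122.0]
   [668.0, 79.0, 117.0]
   [697.0, 80.0, 131.0]
   [686.0, 80.0, 119.0]
   [669.0, 82.0, 125.0]
   [666.0, 83.0, 135.0]
   [693.0, 84.0, 122.0]
   [700.0, 86.0, 133.0]
   [665.0, 89.0, 134.0]
   [692.0, 91.0, 128.0]
```

View pics/c.png

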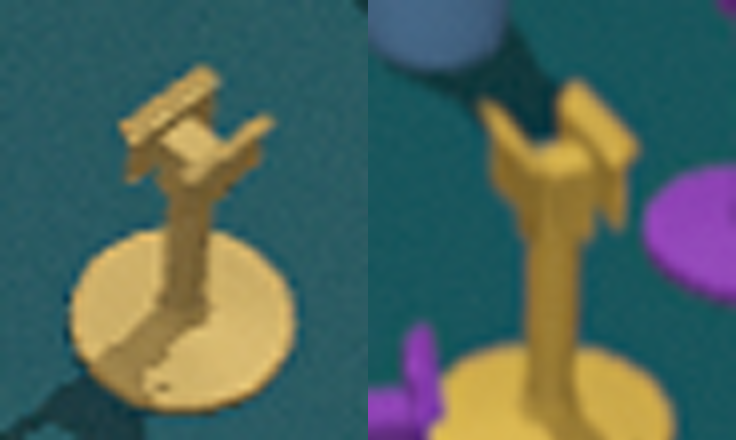

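The crop confirms the brass stand, with its slot running roughly along world y. Next: a better fit of the saddle, the positions of the obstacles, and the first move.

Run:
```python
from h import *
for n in('scene','side'):
    z=np.load(f'pics/{n}0.npz');im,d=z['im'],z['d'];W=world(n,d);hsv=cv2.cvtColor(im,cv2.COLOR_RGB2HSV);H,S,V=hsv[...,0],hsv[...,1],hsv[...,2]
    print(n)
    def comps(mask,name):
        k,l,st,_=cv2.connectedComponentsWithStats(mask.astype(np.uint8))
        for i in range(1,k):
            if st[i,4]>60:
                P=W[(l==i)&(d>0)];
                if P[:,0].min()<0 or np.abs(P).max()>1.3: continue
                lo,hi=np.percentile(P,[2,98],axis=0);print(' ',name,st[i,:2],'x %.3f..%.3f y %.3f..%.3f ztop %.3f'%(lo[0],hi[0],lo[1],hi[1],hi[2]))
    comps((H>130)&(H<160)&(S>100),'purple');comps(((H<6)|(H>174))&(S>150),'red');comps((H>100)&(H<115)&(S>60)&(W[...,2]>.02),'blue')
    b=(325,198,365,250) if n=='scene' else (318,160,358,222)
    k=np.zeros(d.shape,bool);k[b[1]:b[3],b[0]:b[2]]=1
    P=W[k&(H>15)&(H<32)&(S>110)&(d>0)]*1000
    P=P[np.hypot(P[:,0]-686,P[:,1]-70)<60]
    F=P[P[:,2]<14];c=(np.percentile(F[:,:2],1,axis=0)+np.percentile(F[:,:2],99,axis=0))/2;print(' foot',np.percentile(F[:,:2],[1,99],axis=0).round(1).tolist(),c)
    U=P[(P[:,2]>130)]
    for nm,Q in(('lo',U[U[:,0]<686]),('hi',U[U[:,0]>686])):
        if len(Q)>4: f=np.polyfit(Q[:,1],Q[:,0],1);print(' lip',nm,len(Q),'ang',90-np.degrees(np.arctan(f[0])),'x@70',np.polyval(f,70),'y',Q[:,1].min(),Q[:,1].max())
    B=P[(P[:,2]>117)&(P[:,2]<123)&(abs(P[:,0]-685)<9)];print(' block',len(B),B.mean(0),B.min(0),B.max(0))
```

```text
scene
  purple [285 200] x 0.547..0.625 y -0.084..-0.005 ztop 0.133
  purple [376 215] x 0.767..0.846 y 0.124..0.204 ztop 0.134
  purple [258 228] x 0.591..0.668 y -0.209..-0.130 ztop 0.134
  red [297 266] x 0.769..0.849 y -0.184..-0.103 ztop 0.134
  blue [410 172] x 0.710..0.761 y 0.326..0.378 ztop 0.144
  blue [ 67 294] x 0.578..0.781 y -0.767..-0.496 ztop 0.041
 foot [[642.0, 29.0], [728.3, 112.3]] [685.13717369  70.6198512 ]
 lip lo 17 ang 95.90212808443799 x@70 668.8424760673498 y 49.272709929516935 88.16402153778647
 lip hi 17 ang 95.654932671264 x@70 701.7964778807725 y 50.114644533626794 95.37299477472705
 block 23 [683.44199091  69.14515604 120.37773449] [676.19192979  48.44344558 117.06379289] [690.28696295  78.81549287 122.78187741]
side
  purple [350 144] x 0.765..0.843 y 0.122..0.197 ztop 0.133
  purple [299 196] x 0.544..0.622 y -0.086..-0.008 ztop 0.133
  purple [330 223] x 0.588..0.665 y -0.211..-0.134 ztop 0.134
  red [392 202] x 0.767..0.845 y -0.185..-0.107 ztop 0.133
  blue [314 119] x 0.701..0.753 y 0.327..0.373 ztop 0.142
  blue [402 363] x 0.623..0.776 y -0.544..-0.486 ztop 0.038
 foot [[641.5, 27.2], [726.6, 110.8]] [684.02983149  69.00895857]
 lip lo 16 ang 95.8746980795034 x@70 667.5502338950097 y 50.53394746349027 89.30493025362696
 lip hi 27 ang 97.36620250506807 x@70 699.0730206193855 y 51.60243753022598 96.43822938865875
 block 24 [687.22808636  73.20961832 119.97994179] [678.55620656  63.51256695 117.60516154] [693.7257527   93.34956007 122.2010328 ]
```

>>> arm_command(
  plan=[
    [0,0,-0.2,0,0,0,1],
    [0,0,-0.2,0,0,0,1],
  ],
  newtons=20,
)

```text
time: 0.3
position: [0.157, -0.552, 0.27]
orientation: [0.99, 0.138, 0.0, -0.002]
force: [-0.3, -1.0, 0.9]
width: 0.0851
grasp_force: 0.0
```

>>> arm_command(
  plan=[
    [0.29,-0.27,0,0,0,0,1],
    [0.29,-0.27,0,0,0,0,1],
    [0.29,-0.27,0,0,0,0,1],
    [0.29,-0.27,0,0,0,0,1],
    [0.29,-0.27,0,0,0,0,1],
    [0.29,-0.27,0,0,0,0,1],
    [0.29,-0.27,0,0,0,0,1],
  ],
)

```text
time: 1.0
position: [0.3011, -0.3141, 0.2709]
orientation: [0.99, 0.138, -0.0, -0.0]
force: [0.1, -0.7, -0.4]
width: 0.0852
grasp_force: 0.0
```

>>> arm_command(
  plan=[
    [0.29,-0.27,0,0,0,0,1],
    [0.29,-0.27,0,0,0,0,1],
    [0.29,-0.27,0,0,0,0,1],
    [0.29,-0.27,0,0,0,0,1],
    [0.29,-0.27,0,0,0,0,1],
    [0.29,-0.27,0,0,0,0,1],
    [0.29,-0.27,0,0,0,0,1],
  ],
)

```text
time: 1.7
position: [0.4447, -0.0769, 0.2709]
orientation: [0.99, 0.138, -0.0, -0.0]
force: [0.9, -0.8, 0.6]
width: 0.0853
grasp_force: 0.0
```

>>> arm_command(
  plan=[
    [0,0,0,0,0,-0.0212,1],
    [0,0,0,0,0,-0.0212,1],
    [0,0,0,0,0,-0.0212,1],
    [0,0,0,0,0,-0.0212,1],
    [0,0,0,0,0,-0.0212,1],
    [0,0,0,0,0,-0.0212,1],
    [0,0,0,0,0,-0.0212,1],
    [0,0,0,0,0,-0.0212,1],
    [0,0,0,0,0,0,1],
    [0,0,0,0,0,0,1],
  ],
)

```text
time: 2.7
position: [0.4441, -0.0785, 0.2709]
orientation: [0.784, 0.621, -0.0, -0.0]
force: [0.4, 0.4, -0.2]
width: 0.0853
grasp_force: 0.0
```

```bash
cat >> h.py <<'E'
from scipy.spatial.transform import Rotation as R
def go(x,y,z,ang):
    o=ctrl.get_obs();Rm=R.from_quat(o['orientation']);a=np.radians(ang)
    d=Rm.inv().apply(np.array([x,y,z])-o['position'])
    X=np.array([np.cos(a),np.sin(a),0]);Z=np.array([0,0,-1.]);T=R.from_matrix(np.stack([X,np.cross(Z,X),Z],1))
    rv=(Rm.inv()*T).as_rotvec()
    print('t',o['time'],'pos',o['position'].round(4),'shift/0.1',(d/.1).round(3),'turn/360',(rv/2/np.pi).round(4),'q',o['qpos'].round(2),'F',o['force'].round(2),'M',o['moment'].round(3),'w',o['width'].round(4),o['grasp_force'])
def wristpts(d,o):
    c=ctrl.calibration('wrist');T=np.array(c['T_tool_cam']);v,u=np.mgrid[:400,:640]
    x=(u-c['cx']);y=(v-c['cy']);r=np.hypot(x,y)+1e-9;th=r/c['fx']
    P=np.stack([np.tan(th)*x/r*d,np.tan(th)*y/r*d,d],-1)
    P=P@T[:3,:3].T+T[:3,3];return P@R.from_quat(o['orientation']).as_matrix().T+o['position']
E
python3 - <<'E'
from h import *
go(.443,-.08,.15,76.8)
im,d,o=grab('wrist','w1');W=wristpts(d,o)
hsv=cv2.cvtColor(im,cv2.COLOR_RGB2HSV);m=(hsv[...,0]<20)&(hsv[...,1]>110)&(W[...,2]>.031)&(W[...,2]<.042)
T=W[m]*1000;print(len(T),np.median(T[:,2]));print(cv2.minAreaRect(T[:,:2].astype(np.float32)))
E
```

```text
Traceback (most recent call last):
  File "h.py", line 17, in go
    print('t',o['time'],'pos',o['position'].round(4),'shift/0.1',(d/.1).round(3),'turn/360',(rv/2/np.pi).round(4),'q',o['qpos'].round(2),'F',o['force'].round(2),'M',o['moment'].round(3),'w',o['width'].round(4),o['grasp_force'])
                                                                                                                                                                                              ^^^^^^^^^^^^^^^^
AttributeError: 'float' object has no attribute 'round'
```

```bash
sed -i "s/o\['width'\].round(4)/round(o['width'],4)/" h.py
python3 - <<'E'
from h import *
go(.443,-.08,.15,76.8)
im,d,o=grab('wrist','w1');W=wristpts(d,o)
hsv=cv2.cvtColor(im,cv2.COLOR_RGB2HSV);m=(hsv[...,0]<20)&(hsv[...,1]>110)&(W[...,2]>.031)&(W[...,2]<.042)
T=W[m]*1000;print(len(T),np.median(T[:,2]));print(cv2.minAreaRect(T[:,:2].astype(np.float32)))
E
```

```text
t 2.7 pos [ 0.4441 -0.0785  0.2709] shift/0.1 [-0.018 -0.006  1.209] turn/360 [-0.0001 -0.     -0.0001] q [-0.37 -0.1   1.78  0.    1.46 -0.14] F [ 0.41  0.44 -0.18] M [0.007 0.001 0.051] w 0.0853 0.0
2602 36.84892287738875
((612.903564453125, -161.79110717773438), (392.5776062011719, 501.38739013671875), 37.7051887512207)
```

View pics/w1.png

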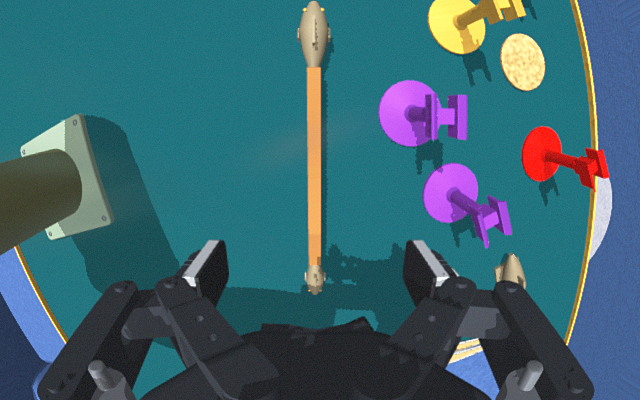

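The wrist view shows the bar running from (314,68) to (315,265), with the large fish at (314,35). Tool x runs along the bar.

Run:
```python
from h import *
z=np.load('pics/w1.npz');im,d=z['im'],z['d'];W=wristpts(d,ctrl.get_obs())
hsv=cv2.cvtColor(im,cv2.COLOR_RGB2HSV);m=(hsv[...,0]<20)&(hsv[...,1]>95)&(W[...,2]>.031)&(W[...,2]<.042)
m[:,:300]=0;m[:,330:]=0;m[:60]=0;m[275:]=0
T=W[m]*1000;print(len(T),np.median(T[:,2]));print(cv2.minAreaRect(T[:,:2].astype(np.float32)))
# fish extent check
```

```text
2547 36.9338552381035
((440.1290588378906, -88.60905456542969), (258.97906494140625, 15.922261238098145), 77.0770492553711)
```

>>> arm_command(
  plan=[
    [-0.02,-0.01,0.4,0,0,0,1],
    [0,0,0.4,0,0,0,1],
    [0,0,0.4,0,0,0,1],
    [0,0,0,0,0,0,1],
    [0,0,0,0,0,0,1],
  ],
)

```text
time: 3.25
position: [0.4427, -0.0802, 0.1514]
orientation: [0.783, 0.622, -0.0, -0.001]
force: [0.3, 0.0, 0.9]
width: 0.0854
grasp_force: 0.0
```

>>> arm_command(
  plan=[
    [0,0,0.35,0,0,0,1],
    [0,0,0.35,0,0,0,1],
    [0,0,0.35,0,0,0,1],
    [0,0,0.28,0,0,0,1],
    [0,0,0,0,0,0,1],
    [0,0,0,0,0,0,1],
  ],
)

```text
time: 3.85
position: [0.4451, -0.0811, 0.0203]
orientation: [0.783, 0.622, 0.001, 0.002]
force: [-0.4, -0.1, 0.2]
width: 0.0852
grasp_force: 0.0
```

```bash
cat >> h.py <<'E'
def ft(n=8):
    F=[]
    for i in range(n):
        ctrl.get_image('side');o=ctrl.get_obs();F.append(np.r_[o['force'],o['moment']])
    F=np.array(F);print('FT',F.mean(0).round(3),'sd',F.std(0).round(3),'z',o['position'].round(4),'w',round(o['width'],4),o['grasp_force'],o['time']);return F.mean(0)
E
python3 -c "
from h import *
ft()"
```

```text
FT [-0.198 -0.471  0.003  0.013 -0.004  0.009] sd [0.394 0.406 0.343 0.017 0.035 0.025] z [ 0.4436 -0.0805  0.0192] w 0.0856 0.0 4.25
```

>>> arm_command(
  plan=[
    [0,0,0,0,0,0,0],
    [0,0,0,0,0,0,0],
    [0,0,0,0,0,0,0],
    [0,0,0,0,0,0,0],
    [0,0,0,0,0,0,0],
    [0,0,0,0,0,0,0],
    [0,0,0,0,0,0,0],
    [0,0,0,0,0,0,0],
  ],
  newtons=100,
)

```text
time: 5.05
position: [0.4428, -0.0802, 0.0184]
orientation: [0.783, 0.622, -0.0, -0.0]
force: [-2.5, 0.8, 4.7]
width: 0.0139
grasp_force: 98.6
```

```bash
python3 -c "
from h import *
ft()"
```

```text
FT [-2.452  0.473  5.55   0.117  0.399  0.014] sd [0.529 0.395 0.643 0.025 0.025 0.029] z [ 0.4428 -0.0802  0.0184] w 0.0134 98.67087364196777 5.45
```

>>> arm_command(
  plan=[
    [0,0,-0.01,0,0,0,0],
    [0,0,-0.01,0,0,0,0],
    [0,0,-0.01,0,0,0,0],
    [0,0,-0.01,0,0,0,0],
    [0,0,-0.01,0,0,0,0],
    [0,0,-0.01,0,0,0,0],
    [0,0,-0.01,0,0,0,0],
    [0,0,-0.01,0,0,0,0],
    [0,0,0,0,0,0,0],
  ],
)

```text
time: 6.35
position: [0.4431, -0.0803, 0.0265]
orientation: [0.783, 0.622, 0.0, 0.0]
force: [0.1, -0.4, -3.8]
width: 0.0133
grasp_force: 97.7
```

```bash
cat >> h.py <<'E'
def tilt(tag):
    im,d,o=grab('wrist',tag);W=wristpts(d,o)
    hsv=cv2.cvtColor(im,cv2.COLOR_RGB2HSV);m=(hsv[...,0]<20)&(hsv[...,1]>95)&(d>0)
    P=W[m]*1000;Rm=R.from_quat(o['orientation']);L=Rm.inv().apply(P-o['position']*1000)
    k=(abs(L[:,1])<12)&(L[:,0]>20)&(L[:,0]<125)&(L[:,2]<10)&(L[:,2]>-60);L=L[k];P=P[k]
    f=np.polyfit(L[:,0],P[:,2],1);r=P[:,2]-np.polyval(f,L[:,0]);f=np.polyfit(L[abs(r)<3][:,0],P[abs(r)<3][:,2],1)
    print(len(L),'tilt',np.arctan(f[0]).round(4),'top z at grasp',f[1].round(2),'lat',np.polyfit(L[:,0],L[:,1],1).round(4),'reach x',L[:,0].max())
E
python3 -c "
from h import *
ft();tilt('w2')"
```

```text
FT [ 4.000e-03  5.200e-02 -5.069e+00  1.650e-01 -4.600e-02  6.000e-03] sd [0.388 0.643 0.562 0.026 0.017 0.018] z [ 0.4429 -0.0803  0.0262] w 0.0138 97.70630836486816 6.75
8702 tilt 0.0045 top z at grasp 44.75 lat [-0.0006  0.3916] reach x 114.07936531395455
```

The beam came up held rigidly and level at about 5 N. The moment puts the balance point 32 mm towards the small fish from this grasp. I'll set it down and regrip there.

>>> arm_command(
  plan=[
    [0,0,0.02,0,0,0,0],
    [0,0,0.02,0,0,0,0],
    [0,0,0.02,0,0,0,0],
    [0,0,0.01,0,0,0,0],
    [0,0,0.01,0,0,0,0],
    [0,0,0,0,0,0,0.15],
    [0,0,0,0,0,0,0.3],
    [0,0,0,0,0,0,0.4],
    [0,0,0,0,0,0,0.4],
    [0,0,0,0,0,0,0.4],
  ],
)

```text
time: 7.8
position: [0.4435, -0.0805, 0.0187]
orientation: [0.783, 0.622, 0.0, 0.001]
force: [-0.3, 0.5, -0.1]
width: 0.034
grasp_force: 0.0
```

>>> arm_command(
  plan=[
    [-0.08,0,0,0,0,0,0.4],
    [-0.08,0,0,0,0,0,0.4],
    [-0.08,0,0,0,0,0,0.4],
    [-0.08,0,0,0,0,0,0.4],
    [0,0,0,0,0,0,0.4],
    [0,0,0,0,0,0,0.4],
  ],
)

```text
time: 8.4
position: [0.4356, -0.1118, 0.0183]
orientation: [0.783, 0.622, 0.0, -0.0]
force: [-0.6, 0.1, 0.0]
width: 0.034
grasp_force: 0.0
```

```bash
python3 -c "
from h import *
ft();tilt('w3');go(.4354,-.1115,.0185,77)"
```

```text
FT [-0.191  0.065 -0.148  0.011  0.006  0.015] sd [0.517 0.631 0.39  0.03  0.024 0.025] z [ 0.4357 -0.1112  0.0183] w 0.0342 0.0 8.8
8708 tilt 0.0006 top z at grasp 36.89 lat [0.0017 0.1461] reach x 114.0493583841314
t 8.85 pos [ 0.4357 -0.1113  0.0183] shift/0.1 [-0.003 -0.003 -0.002] turn/360 [ 0.     -0.     -0.0002] q [-0.44  0.25  2.    0.    0.89 -0.21] F [ 0.13 -0.3   0.22] M [-0.015 -0.018 -0.009] w 0.0345 0.0
```

>>> arm_command(
  plan=[
    [0,0,0,0,0,0,0],
    [0,0,0,0,0,0,0],
    [0,0,0,0,0,0,0],
    [0,0,0,0,0,0,0],
    [0,0,0,0,0,0,0],
  ],
)

```text
time: 9.35
position: [0.4357, -0.1114, 0.0186]
orientation: [0.783, 0.622, 0.0, -0.0]
force: [-2.1, 0.8, 5.5]
width: 0.0143
grasp_force: 98.8
```

>>> arm_command(
  plan=[
    [0,0,-0.01,0,0,0,0],
    [0,0,-0.02,0,0,0,0],
    [0,0,-0.02,0,0,0,0],
    [0,0,-0.02,0,0,0,0],
    [0,0,-0.01,0,0,0,0],
    [0,0,0,0,0,0,0],
    [0,0,0,0,0,0,0],
  ],
)

```text
time: 10.05
position: [0.4357, -0.1114, 0.0263]
orientation: [0.783, 0.622, 0.0, 0.0]
force: [-0.7, -0.1, -5.2]
width: 0.0135
grasp_force: 97.7
```

```bash
python3 -c "
from h import *
ft(20);tilt('w4')"
```

```text
FT [-1.520e-01 -3.700e-02 -4.829e+00 -3.000e-03 -7.000e-03 -3.000e-03] sd [0.491 0.385 0.419 0.026 0.032 0.037] z [ 0.4357 -0.1115  0.0263] w 0.0139 97.74197101593018 11.05
8663 tilt 0.0005 top z at grasp 44.54 lat [0.001  0.3512] reach x 114.23518536626
```

The beam now balances with essentially no moment, to within about 1.5 mm. I'll lift and carry it.

>>> arm_command(
  plan=[
    [0,0,-0.1,0,0,0,0],
    [0,0,-0.2,0,0,0,0],
    [0,0,-0.25,0,0,0,0],
    [0,0,-0.3,0,0,0,0],
    [0,0,-0.3,0,0,0,0],
    [0,0,-0.25,0,0,0,0],
    [0,0,-0.2,0,0,0,0],
    [0,0,-0.15,0,0,0,0],
    [0,0,-0.1,0,0,0,0],
    [0,0,0,0,0,0,0],
  ],
)

```text
time: 12.1
position: [0.4366, -0.1119, 0.2132]
orientation: [0.783, 0.622, 0.001, 0.002]
force: [0.5, 0.7, -5.2]
width: 0.0135
grasp_force: 98.1
```

>>> arm_command(
  plan=[
    [0.05,0.05,0,0,0,0,0],
    [0.12,0.1,0,0,0,0,0],
    [0.2,0.17,0,0,0,0,0],
    [0.25,0.2,0,0,0,0,0],
    [0.25,0.2,0,0,0,0,0],
    [0.25,0.2,0,0,0,0,0],
    [0.25,0.2,0,0,0,0,0],
    [0.25,0.2,0,0,0,0,0],
    [0.25,0.2,0,0,0,0,0],
    [0.2,0.2,0,0,0,0,0],
  ],
)

```text
time: 13.1
position: [0.6502, 0.0533, 0.2085]
orientation: [0.783, 0.622, -0.001, -0.002]
force: [-0.7, -0.6, -3.9]
width: 0.0136
grasp_force: 98.2
```

>>> arm_command(
  plan=[
    [0.15,0.15,0,0,0,0,0],
    [0.08,0.08,0,0,0,0,0],
    [0.03,0.07,0,0,0,-0.003,0],
    [0,0,0,0,0,-0.007,0],
    [0,0,0,0,0,-0.01,0],
    [0,0,0,0,0,-0.012,0],
    [0,0,0,0,0,-0.01,0],
    [0,0,0,0,0,-0.007,0],
    [0,0,0,0,0,-0.004,0],
    [0,0,0,0,0,0,0],
  ],
)

```text
time: 14.1
position: [0.6847, 0.0692, 0.2108]
orientation: [0.669, 0.743, -0.0, -0.0]
force: [-0.1, 0.1, -4.3]
width: 0.0137
grasp_force: 98.2
```

```bash
python3 -c "
from h import *
ft(6);tilt('w5');go(.6845,.07,.21,96)"
```

```text
FT [-1.300e-02  2.640e-01 -4.902e+00  3.000e-03 -1.500e-02 -2.700e-02] sd [0.469 0.293 0.477 0.019 0.018 0.022] z [0.6852 0.0697 0.2113] w 0.0138 98.21946859359741 14.4
8651 tilt 0.001 top z at grasp 229.41 lat [0.0002 0.1496] reach x 114.21152112250836
t 14.45 pos [0.6852 0.0697 0.2113] shift/0.1 [ 0.003 -0.007  0.013] turn/360 [-0.  0. -0.] q [-0.02  0.46  1.25 -0.    1.43 -0.13] F [ 0.02  0.72 -6.  ] M [ 0.001 -0.056  0.065] w 0.0138 98.21876764297485
```

View pics/w5.png

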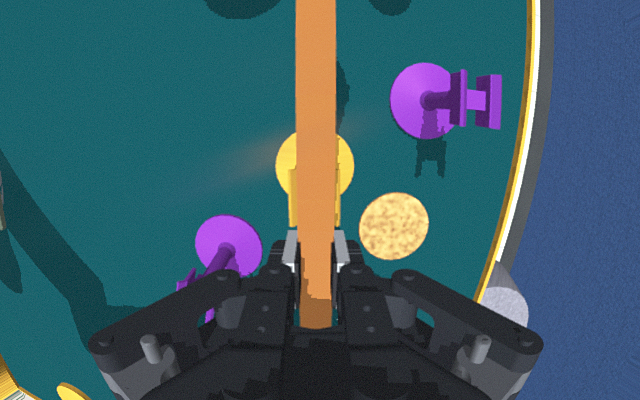

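The wrist view shows the beam centred over the brass stand, with its lips visible at columns about 292 and 339 and the beam at about 316. I'll check the alignment from the depth.

Run:
```python
from h import *
o=ctrl.get_obs()
im,d=[np.load('pics/w5.npz')[k] for k in('im','d')];W=wristpts(d,o);hsv=cv2.cvtColor(im,cv2.COLOR_RGB2HSV);H,S=hsv[...,0],hsv[...,1]
L=R.from_quat(o['orientation']).inv().apply((W.reshape(-1,3)-o['position'])*1000).reshape(W.shape)
k=(H>20)&(H<32)&(S>110)&(d>0);k[:,:270]=0;k[:,360:]=0;k[:125]=0;k[235:]=0
u=k&(W[...,2]>.127)&(W[...,2]<.14);Q=L[u];print(len(Q))
for q in(Q[Q[:,1]<0],Q[Q[:,1]>0]):
    if len(q)>5:print(len(q),'y',np.percentile(q[:,1],[2,50,98]).round(1),'x',np.percentile(q[:,0],[2,98]).round(1),'slope',np.polyfit(q[:,0],q[:,1],1).round(4),'z',np.median(W[u][:,2]))
F=L[k&(W[...,2]<.014)];print('foot y',F[:,1].min(),F[:,1].max(),'x max',F[:,0].max())
```

```text
326
199 y [-19.9 -18.4 -14.8] x [-19.1  22.9] slope [ -0.0239 -18.2003] z 0.1344079744046483
127 y [15.1 16.6 18.4] x [-19.5  22.1] slope [-3.90000e-03  1.67446e+01] z 0.1344079744046483
foot y -45.97009531665908 43.66470406795552 x max 40.10055058426679
```

>>> arm_command(
  plan=[
    [0.006,-0.007,0.05,0,0,0,0],
    [0,0,0.1,0,0,0,0],
    [0,0,0.1,0,0,0,0],
    [0,0,0.1,0,0,0,0],
    [0,0,0.08,0,0,0,0],
    [0,0,0.05,0,0,0,0],
    [0,0,0.03,0,0,0,0],
    [0,0,0.03,0,0,0,0],
    [0,0,0,0,0,0,0],
    [0,0,0,0,0,0,0],
  ],
)

```text
time: 15.45
position: [0.6847, 0.0703, 0.1577]
orientation: [0.669, 0.743, 0.0, 0.0]
force: [0.1, -0.4, -4.5]
width: 0.0136
grasp_force: 98.2
```

Run:
```python
from h import *
ft(4);tilt('w6');go(.6847,.070,.1388,96)
ctrl_im=grab('scene','s6')[0];b=grab('side','d6')[0]
cv2.imwrite('pics/c6.png',cv2.resize(np.hstack([ctrl_im[150:260,280:420],b[110:220,270:410]])[:,:,::-1],None,fx=2.8,fy=2.8,interpolation=2))
```

```text
FT [-0.025  0.335 -5.385  0.006  0.012 -0.013] sd [0.465 0.457 0.361 0.031 0.014 0.031] z [0.6847 0.0703 0.1578] w 0.0138 98.21975111961365 15.65
8635 tilt 0.001 top z at grasp 175.91 lat [1.000e-04 1.567e-01] reach x 114.04625639965758
t 15.7 pos [0.6846 0.0703 0.1577] shift/0.1 [-0.003  0.     0.189] turn/360 [ 0.0001  0.     -0.    ] q [-0.02  0.5   1.3   0.    1.33 -0.13] F [ 0.16 -0.1  -5.08] M [ 0.029 -0.028 -0.019] w 0.0132 98.21931481361389
```

View pics/c6.png

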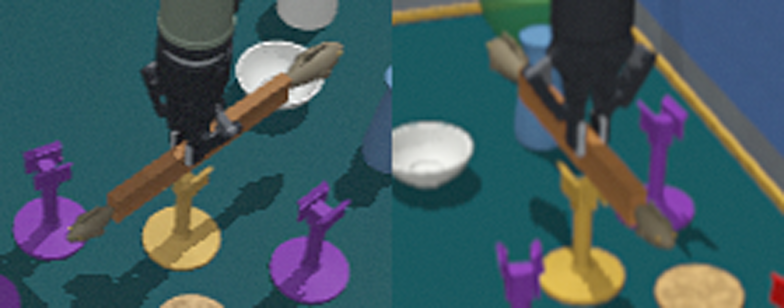

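The crops show the beam level, directly above the brass slot, and clear of the purple stands. Lowering slowly.

>>> arm_command(
  plan=[
    [0,0,0.02,0,0,0,0],
    [0,0,0.02,0,0,0,0],
    [0,0,0.02,0,0,0,0],
    [0,0,0.02,0,0,0,0],
    [0,0,0.02,0,0,0,0],
    [0,0,0.02,0,0,0,0],
    [0,0,0.02,0,0,0,0],
    [0,0,0.01,0,0,0,0],
    [0,0,0.01,0,0,0,0],
    [0,0,0,0,0,0,0],
  ],
)

```text
time: 16.8
position: [0.6843, 0.0703, 0.1411]
orientation: [0.669, 0.743, -0.0, -0.0]
force: [0.1, 0.6, -4.6]
width: 0.0137
grasp_force: 98.2
```

```bash
python3 -c "
from h import *
ft(4);tilt('w7')"
```

```text
FT [-1.000e-01 -3.800e-02 -5.052e+00 -6.000e-03 -2.700e-02  2.000e-03] sd [0.516 0.272 0.358 0.007 0.024 0.025] z [0.6846 0.0703 0.1415] w 0.0134 98.21966171264648 17.0
8633 tilt 0.0006 top z at grasp 159.6 lat [0.0003 0.1493] reach x 114.13670830308803
```

Still hanging, with about 2.7 mm to go.

>>> arm_command(
  plan=[
    [0,0,0.006,0,0,0,0],
    [0,0,0.006,0,0,0,0],
    [0,0,0.006,0,0,0,0],
    [0,0,0.004,0,0,0,0],
    [0,0,0.004,0,0,0,0],
    [0,0,0,0,0,0,0],
    [0,0,0,0,0,0,0],
  ],
)

```text
time: 17.75
position: [0.6845, 0.0703, 0.1387]
orientation: [0.669, 0.743, -0.0, 0.0]
force: [-1.0, 0.6, -4.2]
width: 0.0138
grasp_force: 98.3
```

```bash
python3 -c "
from h import *
ft(4)"
```

```text
FT [-4.920e-01 -2.020e-01 -4.479e+00  2.000e-03  1.800e-02  7.000e-03] sd [0.319 0.46  0.659 0.012 0.038 0.026] z [0.6844 0.0703 0.1387] w 0.0134 98.34726333618164 17.95
```

Just about touching.

>>> arm_command(
  plan=[
    [0,0,0.003,0,0,0,0],
    [0,0,0.003,0,0,0,0],
    [0,0,0.003,0,0,0,0],
    [0,0,0,0,0,0,0],
    [0,0,0,0,0,0,0],
  ],
)

```text
time: 18.45
position: [0.6845, 0.0703, 0.1387]
orientation: [0.669, 0.743, 0.0, 0.0]
force: [-3.6, 0.5, 1.8]
width: 0.0138
grasp_force: 99.3
```

```bash
python3 -c "
from h import *
ft(6);tilt('w8')"
```

```text
FT [-4.549  0.202  4.509 -0.021  0.831 -0.015] sd [0.594 0.566 0.86  0.034 0.075 0.022] z [0.6845 0.0703 0.1387] w 0.0135 99.66248631477356 18.75
8628 tilt 0.0012 top z at grasp 156.88 lat [0.0008 0.1217] reach x 114.17557118438452
```

Seated, with about 9 N on the block and the beam level. I'll relax the press and release gradually.

>>> arm_command(
  plan=[
    [0,0,-0.005,0,0,0,0],
    [0,0,0,0,0,0,0],
    [0,0,0,0,0,0,0],
    [0,0,0,0,0,0,0],
  ],
  newtons=20,
)

```text
time: 19.2
position: [0.6845, 0.0703, 0.1387]
orientation: [0.669, 0.743, 0.0, 0.0]
force: [-4.2, -0.2, 5.1]
width: 0.014
grasp_force: 99.6
```

```bash
python3 -c "
from h import *
ft(4);tilt('w9')"
```

```text
FT [-4.958 -0.298  5.178 -0.028  0.905  0.018] sd [0.441 0.61  0.354 0.017 0.025 0.026] z [0.6845 0.0703 0.1387] w 0.0133 99.57719564437866 19.4
8633 tilt 0.0013 top z at grasp 156.85 lat [0.0003 0.1538] reach x 114.12320910250602
```

>>> arm_command(
  plan=[
    [0,0,0,0,0,0,0.14],
    [0,0,0,0,0,0,0.16],
    [0,0,0,0,0,0,0.18],
    [0,0,0,0,0,0,0.2],
    [0,0,0,0,0,0,0.22],
    [0,0,0,0,0,0,0.24],
    [0,0,0,0,0,0,0.27],
    [0,0,0,0,0,0,0.3],
    [0,0,0,0,0,0,0.3],
    [0,0,0,0,0,0,0.3],
  ],
)

```text
time: 20.45
position: [0.6845, 0.0703, 0.1383]
orientation: [0.669, 0.743, 0.0, 0.0]
force: [-0.2, 0.1, 0.1]
width: 0.0254
grasp_force: 0.0
```

```bash
python3 -c "
from h import *
ft(4);tilt('w10')"
```

```text
FT [ 0.212  0.079 -0.237 -0.011  0.012 -0.013] sd [0.486 0.407 0.222 0.013 0.021 0.027] z [0.6845 0.0703 0.1383] w 0.0257 0.0 20.65
8724 tilt 0.0029 top z at grasp 156.86 lat [-2.000e-04  4.087e-01] reach x 113.84912607536495
```

The beam is free, level (0.003 rad) and staying put. Withdrawing straight up.

>>> arm_command(
  plan=[
    [0,0,0,0,0,0,0.4],
    [0,0,-0.05,0,0,0,0.4],
    [0,0,-0.1,0,0,0,0.4],
    [0,0,-0.15,0,0,0,0.4],
    [0,0,-0.2,0,0,0,0.4],
    [0,0,-0.3,0,0,0,0.4],
    [0,0,-0.2,0,0,0,0.4],
    [0,0,0,0,0,0,0.4],
    [0,0,0,0,0,0,0.4],
  ],
)

```text
time: 21.6
position: [0.6849, 0.0703, 0.2396]
orientation: [0.669, 0.743, 0.001, 0.001]
force: [-0.7, -0.2, -0.3]
width: 0.0343
grasp_force: 0.0
```

Run:
```python
from h import *
a=grab('scene','s7')[0];b=grab('side','d7')[0]
cv2.imwrite('pics/c7.png',cv2.resize(np.hstack([a[130:260,270:430],b[100:230,260:420]])[:,:,::-1],None,fx=2.4,fy=2.4,interpolation=2))
z=np.load('pics/d7.npz');W=world('side',z['d']);h=cv2.cvtColor(z['im'],cv2.COLOR_RGB2HSV)
m=(h[...,0]<18)&(h[...,1]>110)&(W[...,2]>.15)&(W[...,2]<.165)&(abs(W[...,0]-.685)<.04)&(abs(W[...,1]-.07)<.2)
P=W[m]*1000;print(len(P),np.polyfit(P[:,1],P[:,2],1),cv2.minAreaRect(P[:,:2].astype(np.float32)));ft(2)
```

```text
338 [2.67899001e-03 1.55430353e+02] ((681.9359741210938, 92.84111785888672), (17.572223663330078, 260.71881103515625), 5.653481960296631)
FT [-0.368 -0.524 -0.213  0.014  0.03  -0.009] sd [0.23  0.807 0.354 0.007 0.005 0.003] z [0.6834 0.0703 0.2362] w 0.0341 0.0 21.8
```

View pics/c7.png

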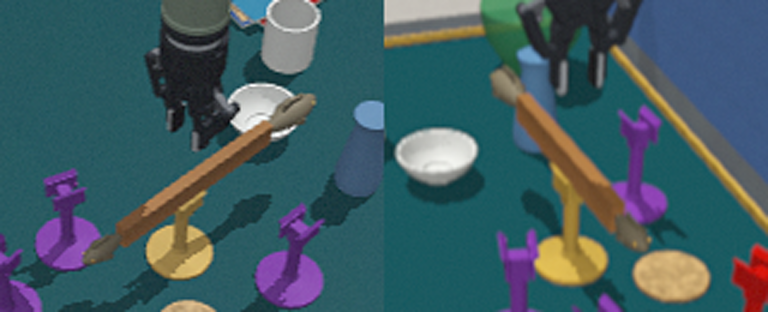

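The beam rests level in the slot with the gripper clear of it.

```bash
python3 -c "
from station import ctrl
print(ctrl.finish_job())"
```

```text
the job is handed in; nothing more can be done
None
```

The beam rests level by itself on the brass stand (last measured tilt about 0.003 rad), gripped and set down at its balance point about 23 mm towards the small fish; I saw no other object moved, and the job was handed in at about 22 s, with no verdict returned.

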